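# Turn the chopping board over against the bench upstand

### The arm

A 6-joint arm with a two-finger parallel gripper is mounted at the origin on the work surface. World frame = base frame: x ahead of the robot, y to its left, z up, the work surface at z = 0. Lengths are in mm, angles in rad, forces in N, time in s.
With the tool pointing down it reaches from about 300 to 775 mm from the base axis. Payload 14.6 kg.
Tool frame: the origin (TCP) lies on the front face of the gripper's body, between the roots of the fingers; the fingertips stand 97 mm ahead of it and the grasp point (between the pads) lies 78 mm ahead of it; z points along the fingers, y is the direction in which the jaws open and shut (so a half turn about z gives the same grasp; the last joint's range is limited). The gripper opens to 94 mm and grips with 3 to 60 N. Pads are 16 mm wide; open, the fingers measure 119 mm over their backs; the gripper's body (75 mm by 177 mm) begins 78 mm behind the grasp point.
Start: joints at [1.197, 0.3, 1.521, -0, 1.321, -0.067], TCP at [166.103, 524.309, 302.646] pointing down, gripper open.
Joint ranges: [-3.03, 3.03], [-0.79, 2.21], [0.23, 2.52], [-1.04, 4.18], [0, 3.07], [-2.55, 2.55]. Speed limits (rad/s): [2.22, 2.22, 2.57, 3.14, 3.14, 3.14].

### API

Orientations are given as [roll, pitch, yaw] about the fixed x, y, z axes, in that order (R = Rz(yaw) Ry(pitch) Rx(roll)).
In Python, from cell import manip, eyes, finder gives the robot as it stands.
- The arm moves only by the tool drive_tool, never from a script. Its argument "rows" is a list of rows, each an object with "offset": the shift along the tool's x, y, z in mm, a list of three; "spin": the turn about the tool's z in degrees; "jaw": the finger opening in mm, from 0 to 94. In form: [{"offset": [dx, dy, dz], "spin": spin, "jaw": jaw}, ...]. A call has 1 to 20 rows; each row shifts and turns the commanded pose from where the row before left it, along the tool's axes as they then stand; what a row does not reach is not made up. A row lasts 1/10 s, in which the tool goes at most 50 mm and 8.59 degrees, less where a joint would pass 70% of its speed; a pose out of reach is approached as far as the arm can. A call is refused whole if a number of a shift passes 50 or a number of a turn 8.59, either way. A call with a gripper value outside its range is refused whole. The fingers move at their own pace and stop on an object; "force" is the grip in N (left out, the last holds). Time passes only in rows, so rows that do not move let the fingers close. It gives the time, the measured TCP pose, the force and the opening at its end, in the units of the state.
- manip.read_state(): the state, without advancing time (a new reading comes with each control period).
- eyes.camera(name): name is "scene" or "top" or "wrist"; returns a dict with "color" (480x640x3 uint8, blue, green, red), "depth" (480x640 float32, mm along the optical axis (not along the pixel's ray), 0 where there is no reading), "vfov" (degrees; the focal length in pixels is half the picture's height over the tangent of half this angle, whatever the lens; pixels are square), "cx", "cy" (the principal point, pixels), "rvec" (rotation vector, rad) and "tvec" (3), from world to camera coordinates, as OpenCV has them. Camera axes: x right, y down, z forward; pixel columns grow to the right and rows downward; lengths in mm; the calibration is good to about 2 mm. A picture is of the moment at which its call begins.
- manip.sign_off(): hands the job in, once; it reports no verdict.
Trained networks look in the newest picture that a camera, given by its name, has taken for a name from the list of things; names that differ only in an ending like _2 or _b are one class to them, and where a whole thing is asked for, a point or a joint stands for the part that bears it (a point fixed in the world has none). Each returns a list of dicts, best first, with "p" (0 to 1); they miss things now and then, are a little off and sometimes report something else, mostly with a low value. They report only what shows in the picture. A call takes as long as a camera call. They do not tell look-alikes from the thing itself.
- finder.find_in(camera, target): "uv" ([column, row] in pixels, amid what is visible of it).
The state is a dict: "clock": time; "joints": joint angles; "qd": joint speeds; "effort": joint torques, N m; "eef_pos": TCP position; "eef_rot": TCP orientation; "wrist_force": force on the tool from outside, world axes, zero at the start; "moment": the same for the moment, N m; "finger_gap": finger opening in mm.
Only numpy, scipy, OpenCV 4.12 (cv2) and the standard library are available. Lean on these libraries where they do the work, as an engineer would, in place of code of your own. Each camera call takes 0.05 s, during which the arm holds its last target. There are 200 camera calls.

### The job

The top of the chopping board has been wiped and now its underside needs cleaning. Push the board up against the low steel upstand and use the upstand to tip it up on edge, then lay it over so that it lies flat with its rubber feet up, and finally slide it snug and square against the front of the upstand, between the upstand's ends. Leave the tin, the bowl and the jar where they are.

Things in the scene. Friction and masses are not known exactly. Their poses are not given: they have to be found in the camera images.
- board: Loose brown wooden chopping board, 180 mm (its x) by 140 mm (its y), wood 16 mm thick, 0.2 to 0.45 kg. Under it four black rubber feet, 24 mm across, 12 mm high, centred 68 mm (x) and 48 mm (y) from its middle. Origin: its middle, level with the feet's soles; z points from feet to top face (wood from z = 12 to 28 mm). Starts standing on its feet, 12 mm gap under the wood.
- board_mid (a point): Centre of the board's wood, 20 mm from the board's origin along its z; axes as the board's. Starts 20 mm above the bench, 95 to 180 mm in front of the upstand, the 180 mm sides roughly along the upstand. Lying flat on its top face it is 8 mm above the bench, z down. Stood upright on a 180 mm edge against the upstand, the board is 140 mm tall and stays up by itself.
- upstand: Fixed upright plain metal panel bolted to the bench, 320 mm long (its x), 70 mm high, 12 mm thick, with low foot and gussets behind it, to 60 mm behind the front face. Origin: on the front face at bench level, half-way along. Its y points from the front face back into the panel: the board is on its -y side. z up.
- tin: Bystander: upright food tin, 74 mm across, 110 mm high, behind the upstand. Origin under its centre.
- bowl: Bystander: metal bowl, 140 mm across, 60 mm high, behind the upstand. Origin under its centre.
- jar: Bystander: squat closed glass jar, 70 mm across, 90 mm high, on the near right part of the bench. Origin under its centre.
- board_lip (a point): Middle of the finger grip under the board's -y long side (twin on the +y side): there, 90 mm along x, the underside is cut back 10 mm from the edge, leaving an 8 mm thick lip (z = 20 to 28 mm). The point is the lip's lower edge (0, -70, 20 mm from the board's origin). Starts 20 mm above the bench, on the side away from the upstand, so fingers can lift there.
Things that resemble listed ones, but are neither listed nor needed, are in the scene too. What is meant by the board is not purple or white, and is the larger of those in its own colour.

How it is judged (in metres and radians):
On the way, in this order (a step that is already met when the one before it is completed fails the run):
1. the board is tipped up on edge, steeper than 60 degrees, with its lower part at the upstand's front and touching it (angle between board's own z axis and vertical between 1.05 and 2.09 rad and contact force between board and upstand above 0.1 N and y of board_mid in the frame of upstand below 0 m), for 0.1 s.
2. the board lies flat on its top face, feet up (angle between board's own z axis and vertical above 3.05 rad and height (world z) of board_mid below 0.016 m), for 0.1 s.
At the end, for the whole second after the job is handed in: The board lies flat on the bench on its top face, feet up (within about 4 degrees), in front of the upstand with one side square to it (within 5 degrees) and no more than 10 mm from its front face, its middle within 90 mm of the upstand's middle along its length, at rest (angle between board's own z axis and vertical above 3.07 rad and height (world z) of board_mid below 0.012 m and x of board_mid in the frame of upstand between -0.09 and 0.09 m and y of board_mid in the frame of upstand below 0 m and ((angle between the x axis of board and the x axis of upstand, either way round below 0.09 rad and y of board_mid in the frame of upstand above -0.08 m) or (angle between the y axis of board and the x axis of upstand, either way round below 0.09 rad and y of board_mid in the frame of upstand above -0.1 m)) and linear speed of board below 0.02 m/s); the robot touches nothing.
It fails at once if the tin, the bowl or the jar is shifted by more than 30 mm (distance of any of tin, bowl, jar from where it was at the start of the episode above 0.03 m).
It also fails if it takes over 72 s, if anything falls off the work surface, if the arm or the gripper's body presses on something with over 40 N, if the wrist force passes 120 N, or if a joint passes its speed limit or range.

## Working session

There is one attempt and no reset: what is moved stays moved. The work goes in short steps, Python scripts to look and compute and a tool call to move; the robot and the scene stay as the last step left them, time stands still between calls to the robot, and variables do not carry over. Pictures are saved under pics/ and viewed, about 8 in all and at most 12, crops included, and the job is handed in when it is done.

Besides the shell and the picture viewer there is one more tool, called after "Call:" as a command line: name --argument value ..., lists and objects as JSON in quotes. drive_tool: Moves the arm, as the interface text tells. Its arguments: {"type":"object","properties":{"rows":{"type":"array","items":{"type":"object","properties":{"offset":{"type":"array","items":{"type":"number"}},"spin":{"type":"number"},"jaw":{"type":"number"}}}},"force":{"type":"number"}},"required":["rows"]}

```bash
mkdir -p pics
cat > h.py <<'E'
import numpy as np, cv2
from cell import manip, eyes, finder
def snap(n,f=None):
    c=eyes.camera(n)
    if f: cv2.imwrite('pics/'+f,c['color'])
    return c
def cloud(c):
    f=240/np.tan(np.radians(c['vfov'])/2); d=c['depth']
    v,u=np.mgrid[:480,:640]
    P=np.stack([(u-c['cx'])/f*d,(v-c['cy'])/f*d,d],-1)
    R=cv2.Rodrigues(np.array(c['rvec'],float))[0]
    W=(P-np.array(c['tvec'],float).reshape(3))@R
    W[d==0]=np.nan
    return W
E
python3 - <<'E'
from h import *
for n in ('scene','top'):
    c=snap(n,n+'0.png'); W=cloud(c); np.save(n+'0.npy',W)
    print(n,c['vfov'],c['cx'],c['cy'])
    for t in ('board','upstand','tin','bowl','jar','board_lip'):
        for r in finder.find_in(n,t)[:3]:
            u,v=map(int,r['uv']); print(t,round(r['p'],2),u,v,W[v,u].round())
print(manip.read_state())
E
```

```text
scene 48.20211461723121 321.2616397221921 237.58609620988202
board 0.93 327 188 [412. -45.  17.]
board 0.76 196 246 [ 751. -218.   29.]
board 0.72 275 317 [840.  43.  19.]
upstand 0.69 390 272 [603. 207.   3.]
tin 0.72 514 229 [438. 430.  92.]
bowl 0.96 503 289 [544. 449.   9.]
jar 0.94 234 153 [ 444. -309.   65.]
jar 0.64 393 272 [598. 213.   0.]
board_lip 0.95 194 246 [ 751. -225.   25.]
board_lip 0.71 275 316 [839.  42.  20.]
board_lip 0.67 326 188 [412. -48.  16.]
top 50.61727531118514 320.4446174142469 237.92104319544535
board 0.97 319 228 [620.  43.  28.]
board 0.84 360 316 [408. -55.  21.]
board 0.56 323 149 [827.  33.  16.]
upstand 0.87 249 241 [590. 215.  12.]
tin 0.84 145 315 [406. 425. 109.]
bowl 0.65 148 241 [590. 465.   7.]
jar 0.97 478 311 [ 417. -314.   91.]
jar 0.58 319 230 [615.  43.  25.]
board_lip 0.89 426 174 [ 758. -223.   26.]
board_lip 0.67 323 228 [620.  33.  25.]
board_lip 0.61 317 149 [826.  48.  17.]
{'clock': 0.7, 'joints': array([ 1.19738630e+00,  2.99931708e-01,  1.52100696e+00, -1.63393906e-05,
        1.32074253e+00, -6.66080957e-02]), 'qd': array([-0.0007466 , -0.0001464 , -0.00030986, -0.00028702,  0.00161082,
       -0.00093186]), 'effort': array([-2.39830413e-03, -5.31542373e+01, -3.52899456e+01,  7.06948084e-02,
        2.11307395e-02, -8.01305475e-06]), 'eef_pos': array([166.11000787, 524.29909853, 302.62523522]), 'eef_rot': array([-3.14150325e+00,  9.90231031e-06,  2.83479477e+00]), 'wrist_force': array([ 0.26878421, -0.15715495,  0.66287491]), 'moment': array([ 0.03670638,  0.01633298, -0.02635394]), 'finger_gap': 94.04991635639894}
```

View pics/top0.png

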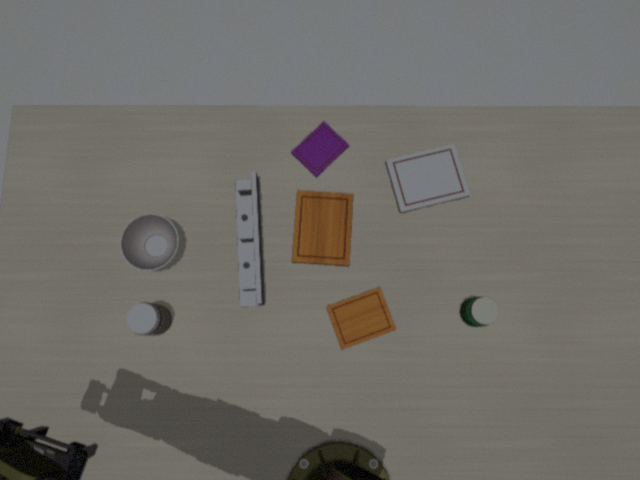

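View pics/scene0.png

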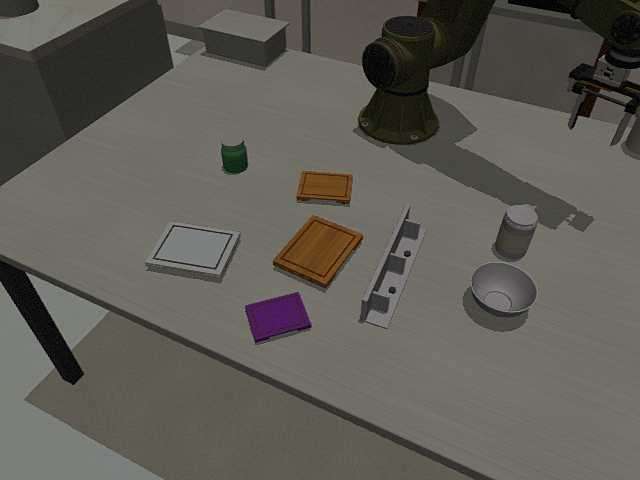

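Run:
```python
from h import *
W=np.load('top0.npy'); x,y,z=W[...,0],W[...,1],W[...,2]
def rect(m,n):
    p=W[m]; r=cv2.minAreaRect(p[:,:2].astype(np.float32)); print(n,len(p),r,p[:,2].mean().round(1)); print(cv2.boxPoints(r).round())
rect((z>21)&(z<36)&(x>500)&(x<730)&(y>-40)&(y<135),'board')
rect((z>58)&(z<80)&(x>380)&(x<800)&(y>140)&(y<260),'up')
p=W[(z>58)&(z<80)&(x>380)&(x<800)&(y>140)&(y<260)]
for a in range(420,780,30):
    q=p[(p[:,0]>a)&(p[:,0]<a+30)]
    if len(q): print(a,q[:,1].min().round(1),q[:,1].max().round(1),q[:,2].mean().round(1))
```

```text
board 4101 ((623.929443359375, 34.42169189453125), (140.0821075439453, 181.71702575683594), 86.2566909790039) 27.1
[[529. -30.]
 [710. -41.]
 [719.  98.]
 [538. 110.]]
up 738 ((594.728271484375, 195.20677185058594), (320.4969177246094, 21.427526473999023), 3.7789344787597656) 68.4
[[434. 195.]
 [436. 174.]
 [755. 195.]
 [754. 216.]]
420 175.2 187.6 68.2
450 175.2 198.0 68.3
480 177.6 191.1 68.2
510 179.8 191.7 68.5
540 182.0 194.8 68.8
570 183.6 195.9 68.1
600 185.9 198.9 68.5
630 187.7 199.4 68.4
660 190.3 202.8 67.9
690 192.0 211.8 68.7
720 194.2 206.9 68.4
750 196.9 207.0 68.5
```

Call:
drive_tool --rows '[{"offset": [0,0,0],"spin": 8,"jaw": 60},{"offset": [0,0,0],"spin": 8,"jaw": 60},{"offset": [0,0,0],"spin": 8,"jaw": 60},{"offset": [0,0,0],"spin": 8,"jaw": 60},{"offset": [0,0,0],"spin": 8,"jaw": 60},{"offset": [0,0,0],"spin": 8,"jaw": 60},{"offset": [0,0,0],"spin": 8,"jaw": 60},{"offset": [0,0,0],"spin": 8,"jaw": 60},{"offset": [0,0,0],"spin": 8.4,"jaw": 60}]'

```text
clock: 1.6
eef_pos: [166.1, 524.3, 302.6]
eef_rot: [3.142, -0.0, 1.565]
wrist_force: [0.2, 0.1, -0.1]
finger_gap: 60.0
```

Call:
drive_tool --rows '[{"offset": [0,0,0],"spin": -4.2,"jaw": 60},{"offset": [-39.5,26.5,0],"jaw": 60},{"offset": [-39.5,26.5,0],"jaw": 60},{"offset": [-39.5,26.5,0],"jaw": 60},{"offset": [-39.5,26.5,0],"jaw": 60},{"offset": [-39.5,26.5,0],"jaw": 60},{"offset": [-39.5,26.5,0],"jaw": 60},{"offset": [-39.5,26.5,0],"jaw": 60},{"offset": [-39.5,26.5,0],"jaw": 60},{"offset": [-39.5,26.5,0],"jaw": 60},{"offset": [-39.5,26.5,0],"jaw": 60},{"offset": [-39.5,26.5,0],"jaw": 60},{"offset": [-39.5,26.5,0],"jaw": 60},{"offset": [-39.5,26.5,0],"jaw": 60},{"offset": [-39.5,26.5,0],"jaw": 60},{"offset": [-39.5,26.5,0],"jaw": 60},{"offset": [-39.5,26.5,0],"jaw": 60}]'

```text
validation failed for argument at $.ro...
```

Call:
drive_tool --rows '[{"offset": [0,0,20],"jaw": 60},{"offset": [0,0,25],"jaw": 60},{"offset": [0,0,30],"jaw": 60},{"offset": [0,0,30],"jaw": 60},{"offset": [0,0,30],"jaw": 60},{"offset": [0,0,25],"jaw": 60},{"offset": [0,0,20],"jaw": 60},{"offset": [0,0,12],"jaw": 60},{"offset": [0,0,0],"jaw": 60}]'

```text
validation failed for argument at $.ro...
```

Run:
```python
from h import *
print(manip.read_state()['eef_pos'])
a=snap('scene')['color']; b=snap('wrist')['color']
cv2.imwrite('pics/1.png',np.hstack([cv2.resize(a[120:360,200:440],(400,400)),cv2.resize(b,(400,300))[:, :] if 0 else cv2.copyMakeBorder(cv2.resize(b,(400,300)),0,100,0,0,0)]))
```

```text
[166.1295818  524.29939231 302.6389087 ]
```

View pics/1.png

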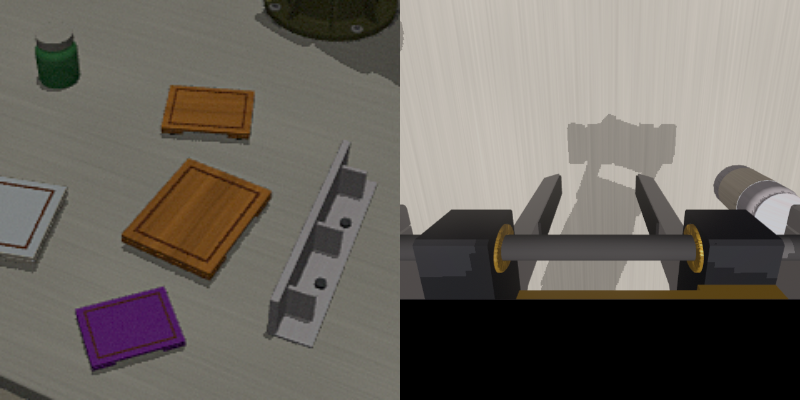

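The move calls were refused because every row needs a spin. The picture shows the scene unmoved: board around (197,215) in the left crop, and the open fingers on the right. I'll resend with spin given.

Call:
drive_tool --rows '[{"offset": [0,0,0],"spin": -4.2,"jaw": 60},{"offset": [-39.5,26.5,0],"spin": 0,"jaw": 60},{"offset": [-39.5,26.5,0],"spin": 0,"jaw": 60},{"offset": [-39.5,26.5,0],"spin": 0,"jaw": 60},{"offset": [-39.5,26.5,0],"spin": 0,"jaw": 60},{"offset": [-39.5,26.5,0],"spin": 0,"jaw": 60},{"offset": [-39.5,26.5,0],"spin": 0,"jaw": 60},{"offset": [-39.5,26.5,0],"spin": 0,"jaw": 60},{"offset": [-39.5,26.5,0],"spin": 0,"jaw": 60},{"offset": [-39.5,26.5,0],"spin": 0,"jaw": 60},{"offset": [-39.5,26.5,0],"spin": 0,"jaw": 60},{"offset": [-39.5,26.5,0],"spin": 0,"jaw": 60},{"offset": [-39.5,26.5,0],"spin": 0,"jaw": 60},{"offset": [-39.5,26.5,0],"spin": 0,"jaw": 60},{"offset": [-39.5,26.5,0],"spin": 0,"jaw": 60},{"offset": [-39.5,26.5,0],"spin": 0,"jaw": 60},{"offset": [-39.5,26.5,0],"spin": 0,"jaw": 60}]'

```text
clock: 3.4
eef_pos: [636.4, -76.6, 302.6]
eef_rot: [3.141, 0.0, 1.649]
wrist_force: [-0.1, 0.3, 0.6]
finger_gap: 60.2
```

Call:
drive_tool --rows '[{"offset": [0,-4,20],"spin": 0.6,"jaw": 60},{"offset": [0,0,25],"spin": 0,"jaw": 60},{"offset": [0,0,30],"spin": 0,"jaw": 60},{"offset": [0,0,30],"spin": 0,"jaw": 60},{"offset": [0,0,30],"spin": 0,"jaw": 60},{"offset": [0,0,25],"spin": 0,"jaw": 60},{"offset": [0,0,20],"spin": 0,"jaw": 60},{"offset": [0,0,12],"spin": 0,"jaw": 60},{"offset": [10,0,0],"spin": 0,"jaw": 60},{"offset": [10,0,0],"spin": 0,"jaw": 60},{"offset": [10,0,0],"spin": 0,"jaw": 60},{"offset": [10,0,0],"spin": 0,"jaw": 60},{"offset": [10,0,0],"spin": 0,"jaw": 60},{"offset": [10,0,0],"spin": 0,"jaw": 60},{"offset": [10,0,0],"spin": 0,"jaw": 60},{"offset": [10,0,0],"spin": 0,"jaw": 60},{"offset": [10,0,0],"spin": 0,"jaw": 60},{"offset": [8,0,0],"spin": 0,"jaw": 60}]'

```text
clock: 5.2
eef_pos: [625.5, 23.3, 111.6]
eef_rot: [3.14, 0.001, 1.635]
wrist_force: [-0.1, -8.0, 4.9]
finger_gap: 59.9
```

Run:
```python
from h import *
a=snap('scene')['color']; 
cv2.imwrite('pics/2.png',cv2.resize(a[120:340,220:460],(720,660))[:600])
W=cloud(snap('top')); z=W[...,2]; x=W[...,0]; y=W[...,1]
m=(z>21)&(z<36)&(x>500)&(x<730)&(y>20)&(y<175)
r=cv2.minAreaRect(W[m][:,:2].astype(np.float32)); print(r,cv2.boxPoints(r).round())
```

```text
((607.7470703125, 131.94931030273438), (180.78419494628906, 79.32838439941406), 2.1464924812316895) [[516. 168.]
 [519.  89.]
 [700.  96.]
 [697. 175.]]
```

View pics/2.png

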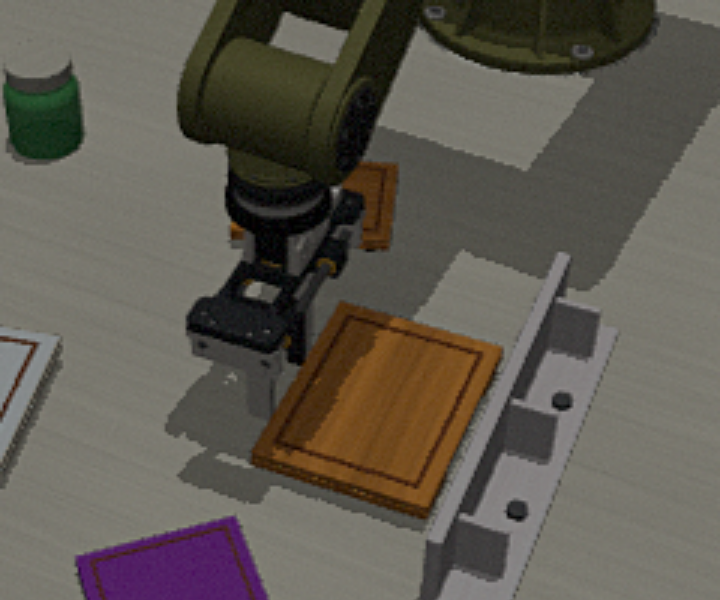

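Call:
drive_tool --rows '[{"offset": [-6,0,0],"spin": 0,"jaw": 60},{"offset": [0,-15,0],"spin": 0,"jaw": 60},{"offset": [8,0,0],"spin": 0,"jaw": 60},{"offset": [4,0,0],"spin": 0,"jaw": 60},{"offset": [4,0,0],"spin": 0,"jaw": 60},{"offset": [2,0,0],"spin": 0,"jaw": 60},{"offset": [1,0,0],"spin": 0,"jaw": 60},{"offset": [0,0,0],"spin": 0,"jaw": 60}]'

```text
clock: 6.1
eef_pos: [609.6, 35.0, 110.6]
eef_rot: [3.142, -0.0, 1.634]
wrist_force: [-0.4, -0.7, 0.3]
finger_gap: 59.8
```

Call:
drive_tool --rows '[{"offset": [2,0,0],"spin": 0,"jaw": 60},{"offset": [2,0,0],"spin": 0,"jaw": 60},{"offset": [0,0,0],"spin": 0,"jaw": 60}]'

```text
clock: 6.4
eef_pos: [609.5, 38.5, 110.8]
eef_rot: [3.141, 0.001, 1.634]
wrist_force: [2.6, -5.0, -1.7]
finger_gap: 59.6
```

Call:
drive_tool --rows '[{"offset": [2,0,0],"spin": 0,"jaw": 60},{"offset": [0,0,0],"spin": 0,"jaw": 60}]'

```text
clock: 6.6
eef_pos: [609.8, 39.1, 111.0]
eef_rot: [3.14, 0.003, 1.635]
wrist_force: [5.0, -16.4, -2.7]
finger_gap: 60.1
```

Call:
drive_tool --rows '[{"offset": [1,0,0],"spin": 0,"jaw": 60},{"offset": [0.5,0,-5],"spin": 0,"jaw": 60},{"offset": [0,0,-5],"spin": 0,"jaw": 60},{"offset": [0,0,0],"spin": 0,"jaw": 60}]'

```text
clock: 7.0
eef_pos: [609.8, 39.5, 121.5]
eef_rot: [3.14, 0.005, 1.634]
wrist_force: [3.2, -23.4, -1.0]
finger_gap: 60.1
```

```bash
cat > tilt.py <<'E'
from h import *
W=cloud(snap('scene')); z=W[...,2]; x=W[...,0]; y=W[...,1]
c=eyes.camera('scene')['color'].astype(int)
m=(c[...,2]>c[...,0]*2)&(c[...,2]>60)&(x>500)&(x<720)&(y>10)&(y<200)&(z>3)
q=W[m]; yu=-(q[:,0]-595)*.068+(q[:,1]-185)*.9977
for a in range(-180,10,15):
    s=q[(yu>a)&(yu<a+15)]
    if len(s)>10: print(a,len(s),np.percentile(s[:,2],[5,50,95]).round())
print(manip.read_state()['eef_pos'],manip.read_state()['wrist_force'])
E
python3 tilt.py
```

```text
-150 49 [ 34.  37. 365.]
-135 294 [34. 37. 40.]
-120 373 [33. 36. 40.]
-105 382 [31. 35. 38.]
-90 378 [30. 33. 37.]
-75 388 [29. 32. 36.]
-60 389 [28. 31. 34.]
-45 390 [27. 30. 33.]
-30 397 [26. 29. 32.]
-15 191 [25. 28. 31.]
[609.71587863  39.4557845  121.10082928] [  4.48954815 -24.08165837  -1.74284394]
```

Call:
drive_tool --rows '[{"offset": [0.7,0,-5],"spin": 0,"jaw": 60},{"offset": [1,0,-5],"spin": 0,"jaw": 60},{"offset": [1.3,0,-5],"spin": 0,"jaw": 60},{"offset": [1.8,0,-5],"spin": 0,"jaw": 60},{"offset": [2.2,0,-5],"spin": 0,"jaw": 60},{"offset": [0,0,0],"spin": 0,"jaw": 60}]'

```text
clock: 7.7
eef_pos: [609.5, 43.9, 147.5]
eef_rot: [3.139, 0.009, 1.633]
wrist_force: [0.5, -44.9, 7.5]
finger_gap: 60.0
```

```bash
python3 tilt.py
```

```text
-165 12 [176. 352. 419.]
-135 309 [59. 62. 65.]
-120 348 [ 54.  58. 123.]
-105 407 [50. 54. 58.]
-90 416 [46. 50. 53.]
-75 418 [42. 46. 50.]
-60 422 [38. 42. 45.]
-45 413 [33. 38. 41.]
-30 422 [30. 34. 37.]
-15 205 [27. 31. 34.]
[609.54148141  43.68409521 147.04686297] [  0.95438343 -44.05993592   7.92180697]
```

Call:
drive_tool --rows '[{"offset": [0,0,-5],"spin": 0,"jaw": 60},{"offset": [0.5,0,-5],"spin": 0,"jaw": 60},{"offset": [1.5,0,-5],"spin": 0,"jaw": 60},{"offset": [2,0,-5],"spin": 0,"jaw": 60},{"offset": [2.5,0,-5],"spin": 0,"jaw": 60},{"offset": [2.7,0,-5],"spin": 0,"jaw": 60},{"offset": [0,0,0],"spin": 0,"jaw": 60}]'

```text
clock: 8.5
eef_pos: [608.9, 54.3, 178.3]
eef_rot: [3.139, 0.008, 1.633]
wrist_force: [-2.6, -36.2, 13.9]
finger_gap: 60.0
```

```bash
python3 tilt.py
```

```text
-150 13 [203. 217. 451.]
-135 33 [ 83.  92. 456.]
-120 359 [84. 91. 95.]
-105 457 [76. 82. 87.]
-90 442 [68. 73. 78.]
-75 461 [60. 65. 71.]
-60 435 [52. 57. 62.]
-45 450 [44. 49. 54.]
-30 438 [35. 40. 46.]
-15 233 [30. 34. 39.]
[608.91122266  54.10795149 177.83575901] [ -2.38588425 -36.20880159  15.11587264]
```

Call:
drive_tool --rows '[{"offset": [2,0,-5],"spin": 0,"jaw": 60},{"offset": [3,0,-5],"spin": 0,"jaw": 60},{"offset": [4,0,-5],"spin": 0,"jaw": 60},{"offset": [4.5,0,-5],"spin": 0,"jaw": 60},{"offset": [5,0,-5],"spin": 0,"jaw": 60},{"offset": [5,0,-4],"spin": 0,"jaw": 60},{"offset": [0,0,0],"spin": 0,"jaw": 60}]'

```text
clock: 9.3
eef_pos: [607.1, 81.6, 206.4]
eef_rot: [3.139, 0.001, 1.634]
wrist_force: [0.0, -9.5, 7.3]
finger_gap: 60.0
```

```bash
python3 tilt.py
```

```text
-105 131 [104. 112. 116.]
-90 380 [ 95. 107. 115.]
-75 477 [80. 89. 99.]
-60 507 [63. 71. 80.]
-45 493 [46. 55. 63.]
-30 488 [29. 38. 46.]
-15 198 [21. 25. 31.]
[607.02970409  81.27883317 205.94045725] [ 1.07750378 -8.58527577  7.32562062]
```

Call:
drive_tool --rows '[{"offset": [3,0,6],"spin": 0,"jaw": 60},{"offset": [5,0,4],"spin": 0,"jaw": 60},{"offset": [6,0,0],"spin": 0,"jaw": 60},{"offset": [6,0,0],"spin": 0,"jaw": 60},{"offset": [6,0,0],"spin": 0,"jaw": 60},{"offset": [6,0,0],"spin": 0,"jaw": 60},{"offset": [6,0,0],"spin": 0,"jaw": 60},{"offset": [0,0,0],"spin": 0,"jaw": 60}]'

```text
clock: 10.2
eef_pos: [605.0, 120.2, 196.2]
eef_rot: [3.137, 0.0, 1.634]
wrist_force: [5.7, -3.5, 6.9]
finger_gap: 59.7
```

```bash
python3 tilt.py
```

```text
-60 228 [130. 135. 138.]
-45 95 [ 93. 110. 219.]
-30 399 [52. 70. 92.]
-15 294 [32. 42. 52.]
[605.03139572 119.90144644 196.11167914] [ 5.42904661 -2.58026017  7.0386218 ]
```

Call:
drive_tool --rows '[{"offset": [6,0,0],"spin": 0,"jaw": 60},{"offset": [6,0,0],"spin": 0,"jaw": 60},{"offset": [6,0,0],"spin": 0,"jaw": 60},{"offset": [6,0,0],"spin": 0,"jaw": 60},{"offset": [6,0,0],"spin": 0,"jaw": 60},{"offset": [4,0,0],"spin": 0,"jaw": 60},{"offset": [2,0,0],"spin": 0,"jaw": 60},{"offset": [0,0,0],"spin": 0,"jaw": 60}]'

```text
clock: 11.1
eef_pos: [601.3, 156.0, 193.9]
eef_rot: [-3.14, 0.0, 1.634]
wrist_force: [0.7, 0.0, -0.8]
finger_gap: 60.3
```

```bash
python3 tilt.py
python3 - <<'E'
from h import *
a=snap('scene')['color']; 
cv2.imwrite('pics/3.png',cv2.resize(a[120:340,220:460],(720,660))[:600])
E
```

```text
-15 335 [128. 139. 143.]
0 14 [139. 203. 425.]
[601.50358312 155.66020774 194.06384407] [-0.4120618  -0.53102213  0.252348  ]
```

View pics/3.png

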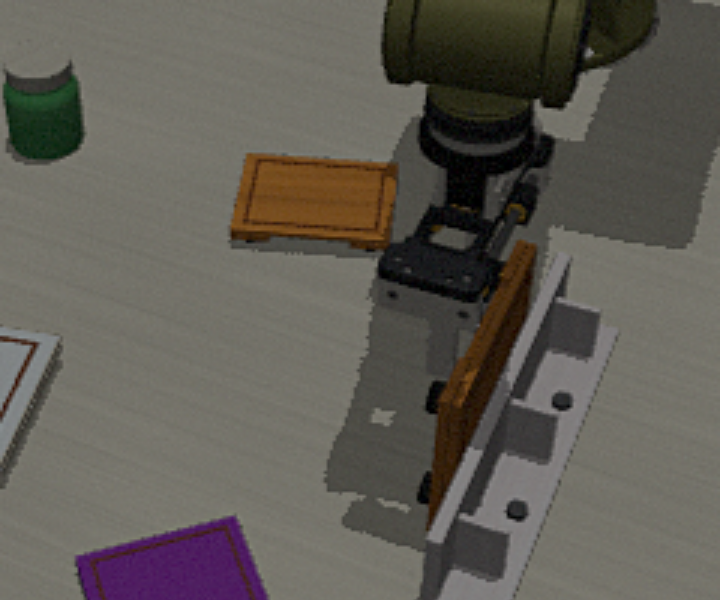

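Call:
drive_tool --rows '[{"offset": [0,0,13],"spin": 0,"jaw": 60},{"offset": [0,0,13],"spin": 0,"jaw": 60},{"offset": [0,0,12],"spin": 0,"jaw": 60},{"offset": [2,0,0],"spin": 0,"jaw": 60},{"offset": [2,0,0],"spin": 0,"jaw": 60},{"offset": [1,0,0],"spin": 0,"jaw": 60},{"offset": [0,0,0],"spin": 0,"jaw": 60}]'

```text
clock: 11.95
eef_pos: [601.7, 161.0, 157.2]
eef_rot: [3.141, -0.0, 1.634]
wrist_force: [0.6, 0.3, -0.5]
finger_gap: 60.0
```

Call:
drive_tool --rows '[{"offset": [1.5,0,0],"spin": 0,"jaw": 60},{"offset": [1,0,0],"spin": 0,"jaw": 60},{"offset": [0,0,0],"spin": 0,"jaw": 60}]'

```text
clock: 12.25
eef_pos: [601.6, 162.5, 157.1]
eef_rot: [3.141, 0.002, 1.634]
wrist_force: [-0.2, -7.3, 2.7]
finger_gap: 60.3
```

Call:
drive_tool --rows '[{"offset": [1,0,0],"spin": 0,"jaw": 60},{"offset": [0,0,0],"spin": 0,"jaw": 60},{"offset": [0,0,0],"spin": 0,"jaw": 60}]'

```text
clock: 12.55
eef_pos: [601.6, 162.7, 157.1]
eef_rot: [3.141, 0.003, 1.634]
wrist_force: [-0.7, -13.8, 4.2]
finger_gap: 59.6
```

Call:
drive_tool --rows '[{"offset": [-10,0,0],"spin": 0,"jaw": 60},{"offset": [-30,0,0],"spin": 0,"jaw": 60},{"offset": [-30,0,-20],"spin": 0,"jaw": 60},{"offset": [0,0,-35],"spin": -8,"jaw": 60},{"offset": [0,0,-40],"spin": -8,"jaw": 60},{"offset": [0,0,-20],"spin": -8,"jaw": 60},{"offset": [0,0,0],"spin": -8,"jaw": 60},{"offset": [0,0,0],"spin": -8,"jaw": 60},{"offset": [0,0,0],"spin": -8,"jaw": 60},{"offset": [0,0,0],"spin": -8,"jaw": 60},{"offset": [0,0,0],"spin": -8,"jaw": 60},{"offset": [0,0,0],"spin": -8,"jaw": 60},{"offset": [0,0,0],"spin": -8,"jaw": 60},{"offset": [0,0,0],"spin": -8,"jaw": 60},{"offset": [0,0,0],"spin": -2,"jaw": 60}]'

```text
clock: 14.05
eef_pos: [605.7, 94.2, 271.7]
eef_rot: [3.141, 0.0, -3.073]
wrist_force: [0.2, -0.3, 0.2]
finger_gap: 60.0
```

Run:
```python
from h import *
for n in('top','scene'):
    W=cloud(snap(n)); x,y,z=np.moveaxis(W,-1,0)
    m=(z>130)&(z<150)&(x>470)&(x<730)&(y>130)&(y<215); p=W[m]
    if len(p)>10: r=cv2.minAreaRect(p[:,:2].astype(np.float32)); print(n,len(p),r,p.mean(0).round(1),cv2.boxPoints(r).round())
print(manip.read_state()['eef_pos'],manip.read_state()['eef_rot'])
```

```text
scene 437 ((607.3924560546875, 175.08877563476562), (181.81552124023438, 27.173675537109375), 3.5373330116271973) [614.3 181.4 137.5] [[516. 183.]
 [517. 156.]
 [699. 167.]
 [697. 194.]]
[605.69192354  94.20657346 271.71172908] [ 3.14129547e+00  1.12431341e-04 -3.07806238e+00]
```

Call:
drive_tool --rows '[{"offset": [-2,24,0],"spin": 0,"jaw": 60},{"offset": [-3,30,0],"spin": 0,"jaw": 60},{"offset": [-2,30,0],"spin": 0,"jaw": 60},{"offset": [0,0,0],"spin": 0,"jaw": 60},{"offset": [0,0,20],"spin": 0,"jaw": 60},{"offset": [0,0,20],"spin": 0,"jaw": 60},{"offset": [0,0,20],"spin": 0,"jaw": 60},{"offset": [0,0,16],"spin": 0,"jaw": 60},{"offset": [0,0,0],"spin": 0,"jaw": 60}]'

```text
clock: 15.05
eef_pos: [606.8, 177.7, 193.5]
eef_rot: [-3.141, -0.004, -3.08]
wrist_force: [-0.4, -0.2, 0.2]
finger_gap: 59.5
```

Call:
drive_tool --rows '[{"offset": [0,0,0],"spin": 0,"jaw": 30},{"offset": [0,0,0],"spin": 0,"jaw": 30},{"offset": [0,0,0],"spin": 0,"jaw": 30},{"offset": [0,0,0],"spin": 0,"jaw": 5},{"offset": [0,0,0],"spin": 0,"jaw": 5},{"offset": [0,0,0],"spin": 0,"jaw": 5},{"offset": [0,0,0],"spin": 0,"jaw": 5},{"offset": [0,0,0],"spin": 0,"jaw": 5}]' --force 25

```text
clock: 15.85
eef_pos: [607.4, 178.7, 195.8]
eef_rot: [3.142, 0.0, -3.078]
wrist_force: [-0.7, 0.3, 1.7]
finger_gap: 15.6
```

Call:
drive_tool --rows '[{"offset": [0,0,-10],"spin": 0,"jaw": 5},{"offset": [0,0,-8],"spin": 0,"jaw": 5},{"offset": [0,-10,0],"spin": 0,"jaw": 5},{"offset": [0,-20,0],"spin": 0,"jaw": 5},{"offset": [0,-25,0],"spin": 0,"jaw": 5},{"offset": [0,-25,0],"spin": 0,"jaw": 5},{"offset": [0,-25,0],"spin": 0,"jaw": 5},{"offset": [0,-25,0],"spin": 0,"jaw": 5},{"offset": [0,-20,0],"spin": 0,"jaw": 5},{"offset": [0,-15,0],"spin": 0,"jaw": 5},{"offset": [0,0,0],"spin": 0,"jaw": 5},{"offset": [0,0,8],"spin": 0,"jaw": 5},{"offset": [0,0,8],"spin": 0,"jaw": 5},{"offset": [0,0,0],"spin": 0,"jaw": 5}]'

```text
clock: 17.25
eef_pos: [617.5, 14.8, 196.2]
eef_rot: [3.141, -0.002, -3.077]
wrist_force: [0.4, 0.7, -4.3]
finger_gap: 15.9
```

Run:
```python
from h import *
a=snap('scene')['color']; 
cv2.imwrite('pics/4.png',cv2.resize(a[120:340,220:460],(720,660))[:600])
```

```text
(no output)
```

View pics/4.png

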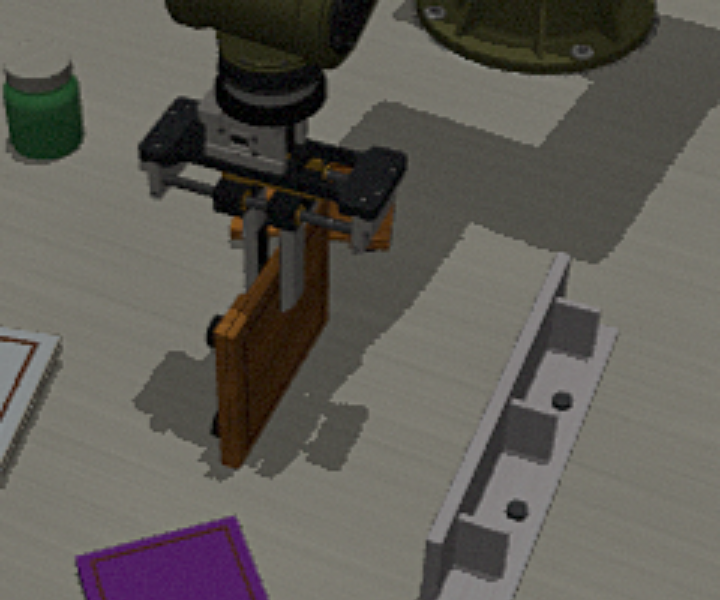

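Call:
drive_tool --rows '[{"offset": [0,0,1],"spin": 0,"jaw": 5},{"offset": [0,0,1],"spin": 0,"jaw": 5},{"offset": [0,0,0],"spin": 0,"jaw": 5},{"offset": [0,0,0],"spin": 0,"jaw": 30},{"offset": [0,0,0],"spin": 0,"jaw": 50},{"offset": [0,0,0],"spin": 0,"jaw": 50},{"offset": [0,0,0],"spin": 0,"jaw": 50}]'

```text
clock: 18.0
eef_pos: [617.9, 13.9, 195.8]
eef_rot: [-3.142, 0.0, -3.078]
wrist_force: [-0.8, -0.8, -0.7]
finger_gap: 44.5
```

Call:
drive_tool --rows '[{"offset": [0,5,0],"spin": 0,"jaw": 50},{"offset": [0,6,0],"spin": 0,"jaw": 50},{"offset": [0,6,0],"spin": 0,"jaw": 50},{"offset": [0,6,0],"spin": 0,"jaw": 50},{"offset": [0,6,0],"spin": 0,"jaw": 50},{"offset": [0,6,0],"spin": 0,"jaw": 50},{"offset": [0,0,0],"spin": 0,"jaw": 50}]'

```text
clock: 18.7
eef_pos: [615.5, 49.8, 195.6]
eef_rot: [3.141, -0.0, -3.078]
wrist_force: [0.2, 0.8, -2.0]
finger_gap: 49.7
```

Run:
```python
from h import *
a=snap('scene')['color']; 
cv2.imwrite('pics/5.png',cv2.resize(a[120:340,220:460],(720,660))[:600])
```

```text
(no output)
```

View pics/5.png

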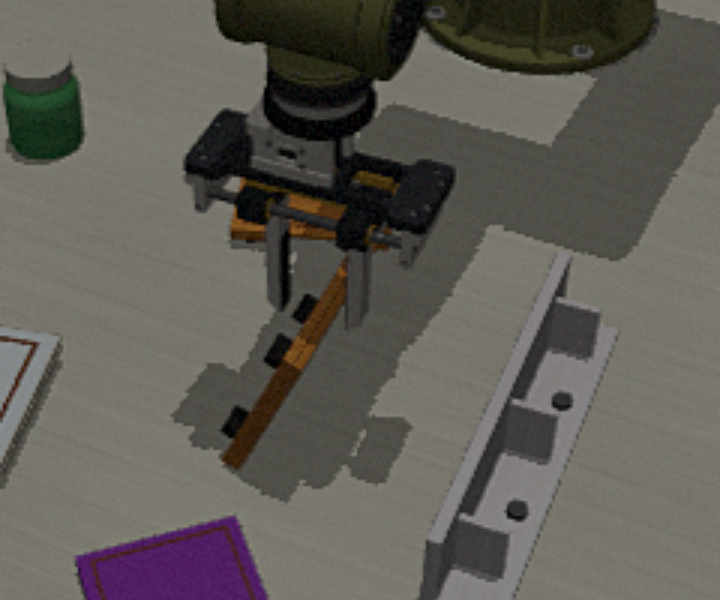

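Call:
drive_tool --rows '[{"offset": [0,2,-20],"spin": 0,"jaw": 50},{"offset": [0,0,-40],"spin": 0,"jaw": 50},{"offset": [0,0,-40],"spin": 0,"jaw": 50},{"offset": [0,-40,0],"spin": 0,"jaw": 60},{"offset": [0,-40,0],"spin": 8,"jaw": 60},{"offset": [0,0,0],"spin": 8,"jaw": 60},{"offset": [0,0,0],"spin": 8,"jaw": 60},{"offset": [0,0,0],"spin": 8,"jaw": 60},{"offset": [0,0,0],"spin": 8,"jaw": 60},{"offset": [0,0,0],"spin": 8,"jaw": 60},{"offset": [0,0,0],"spin": 8,"jaw": 60},{"offset": [0,0,0],"spin": 8,"jaw": 60},{"offset": [0,0,0],"spin": 8,"jaw": 60},{"offset": [0,0,0],"spin": 8,"jaw": 60},{"offset": [0,0,0],"spin": 8,"jaw": 60},{"offset": [0,0,0],"spin": 2,"jaw": 60}]'

```text
clock: 20.35
eef_pos: [620.5, -29.2, 295.6]
eef_rot: [-3.142, 0.0, 1.628]
wrist_force: [0.6, 0.8, -0.0]
finger_gap: 60.3
```

```bash
cat > flat.py <<'E'
from h import *
import sys
a=snap('scene')['color']; 
cv2.imwrite('pics/%s.png'%sys.argv[1],cv2.resize(a[120:340,220:460],(720,660))[:600])
c=snap('top'); W=cloud(c); z=W[...,2]; x=W[...,0]; y=W[...,1]; C=c['color'].astype(int)
m=(z>9)&(z<24)&(C[...,2]>C[...,0]*1.7)&(x>480)&(x<740)&(y>-60)&(y<200)
p=W[m]; r=cv2.minAreaRect(p[:,:2].astype(np.float32)); print(len(p),r,p[:,2].mean(),cv2.boxPoints(r).round())
u=(np.array([p[:,0]-595,p[:,1]-185]).T)@np.array([[.9977,-.068],[.068,.9977]])
print('upstand frame min/max',np.percentile(u,[.3,99.7],axis=0).round())
print('z plane',np.linalg.lstsq(np.c_[p[:,:2]-p[:,:2].mean(0),np.ones(len(p))],p[:,2],rcond=None)[0])
print(manip.read_state()['eef_pos'],manip.read_state()['eef_rot'])
E
python3 flat.py 6
```

```text
3215 ((609.8541870117188, 92.89281463623047), (178.48695373535156, 139.06008911132812), 3.7047719955444336) 15.197057248559153 [[516. 157.]
 [525.  18.]
 [703.  29.]
 [694. 168.]]
upstand frame min/max [[ -80. -161.]
 [  97.  -24.]]
z plane [-5.51723150e-04  1.83698308e-03  1.51970572e+01]
[620.54296688 -29.19321157 295.64037812] [-3.14156736e+00  3.86731680e-05  1.63333771e+00]
```

View pics/6.png

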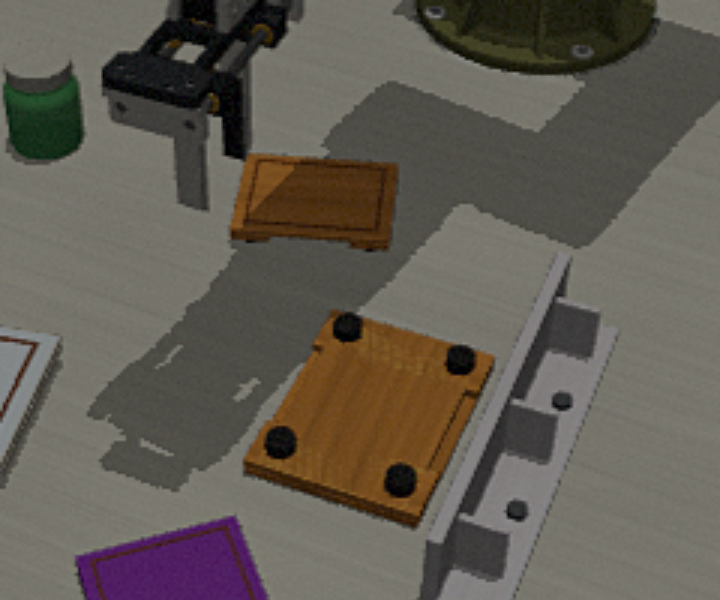

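Call:
drive_tool --rows '[{"offset": [0,0,20],"spin": 0,"jaw": 60},{"offset": [0,0,28],"spin": 0,"jaw": 60},{"offset": [0,0,30],"spin": 0,"jaw": 60},{"offset": [0,0,30],"spin": 0,"jaw": 60},{"offset": [0,0,30],"spin": 0,"jaw": 60},{"offset": [0,0,25],"spin": 0,"jaw": 60},{"offset": [0,0,18],"spin": 0,"jaw": 60},{"offset": [0,0,12],"spin": 0,"jaw": 60},{"offset": [0,0,0],"spin": 0,"jaw": 60},{"offset": [12,0,0],"spin": 0,"jaw": 60},{"offset": [12,0,0],"spin": 0,"jaw": 60},{"offset": [10,0,0],"spin": 0,"jaw": 60},{"offset": [7,0,0],"spin": 0,"jaw": 60},{"offset": [6,0,0],"spin": 0,"jaw": 60},{"offset": [6,0,0],"spin": 0,"jaw": 60},{"offset": [6,0,0],"spin": 0,"jaw": 60},{"offset": [4,0,0],"spin": 0,"jaw": 60},{"offset": [2,0,0],"spin": 0,"jaw": 60},{"offset": [0,0,0],"spin": 0,"jaw": 60}]'

```text
clock: 22.35
eef_pos: [616.5, 36.1, 102.8]
eef_rot: [3.141, -0.0, 1.634]
wrist_force: [1.0, -2.7, 0.6]
finger_gap: 59.7
```

Call:
drive_tool --rows '[{"offset": [2,0,0],"spin": 0,"jaw": 60},{"offset": [1,0,0],"spin": 0,"jaw": 60},{"offset": [0,0,0],"spin": 0,"jaw": 60}]'

```text
clock: 22.65
eef_pos: [616.3, 38.8, 102.7]
eef_rot: [3.141, 0.0, 1.634]
wrist_force: [0.8, -5.3, 3.7]
finger_gap: 60.2
```

Call:
drive_tool --rows '[{"offset": [1,0,0],"spin": 0,"jaw": 60},{"offset": [1,0,0],"spin": 0,"jaw": 60},{"offset": [0,0,0],"spin": 0,"jaw": 60}]'

```text
clock: 22.95
eef_pos: [616.6, 39.9, 102.8]
eef_rot: [3.14, 0.002, 1.634]
wrist_force: [4.0, -12.0, 1.5]
finger_gap: 60.2
```

Call:
drive_tool --rows '[{"offset": [-5,0,0],"spin": 0,"jaw": 60},{"offset": [-20,0,0],"spin": 0,"jaw": 60},{"offset": [-25,0,0],"spin": 0,"jaw": 60},{"offset": [-20,0,-20],"spin": 0,"jaw": 60},{"offset": [-20,0,-30],"spin": 0,"jaw": 60},{"offset": [0,0,-40],"spin": 0,"jaw": 60},{"offset": [0,0,-40],"spin": 0,"jaw": 60},{"offset": [0,0,-20],"spin": 0,"jaw": 60},{"offset": [0,0,0],"spin": 0,"jaw": 60}]'

```text
clock: 23.85
eef_pos: [622.4, -48.6, 255.5]
eef_rot: [3.137, 0.0, 1.634]
wrist_force: [0.1, -0.4, -0.3]
finger_gap: 60.2
```

```bash
python3 flat.py 7
```

```text
3510 ((608.8076782226562, 116.65333557128906), (179.44837951660156, 139.18023681640625), 3.928251266479492) 15.090025092081502 [[515. 180.]
 [524.  41.]
 [703.  53.]
 [694. 192.]]
upstand frame min/max [[ -80. -138.]
 [  97.    0.]]
z plane [-2.58480347e-04  5.22988826e-04  1.50900251e+01]
[621.52306886 -48.60615309 251.57747898] [-3.14039846e+00 -7.67285762e-04  1.63426854e+00]
```

View pics/7.png

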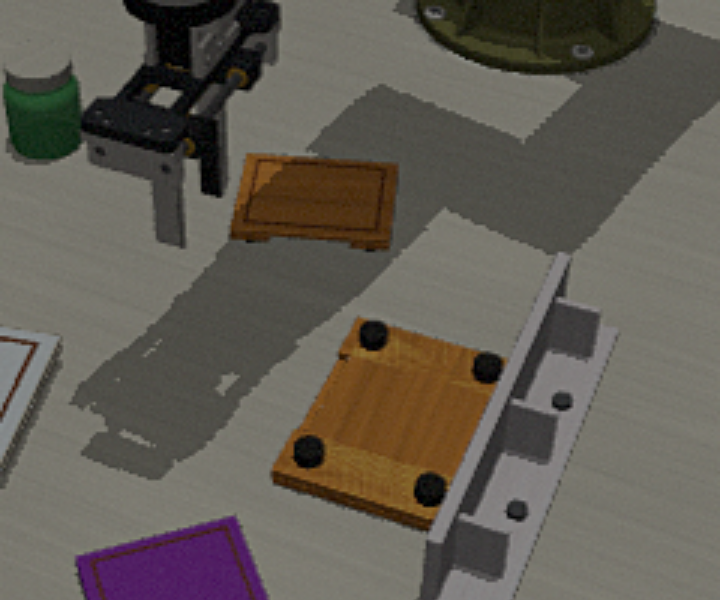

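The board lies feet up and snug and square against the upstand, and the gripper is clear of everything. I'll hand the job in.

```bash
python3 -c "
from cell import manip
print(manip.sign_off())"
```

```text
the job is handed in; nothing more can be done
None
```

The board is now flat on its top face with its feet up, snug and square against the front of the upstand. I handed the job in at about 24 s of the 72 s allowed; no verdict is reported.

**What I did:**
1. I pushed the large brown board against the upstand, then raised and pushed its near edge until it stood upright. I held it against the upstand with about 14 N.
2. I gripped its top edge, lifted it, and stood it upright about 165 mm in front of the upstand.
3. I tipped it towards the upstand so it dropped onto its top face, then slid it home with two fingertips.

**Last checks, before hand-in:**
- **Gap:** the far edge measured about 0 mm from the upstand's front face, to within the 2 mm calibration.
- **Angle:** the board is at 3.93° and the upstand at about 3.9°, so it is square to well within 1°.
- **Position:** the board's middle is about 8 mm from the upstand's middle along its length.
- **Flatness:** the face that is now up is level, at about 15 mm above the bench.
- **Robot:** it was touching nothing.

The jar looks unmoved in the last picture. The tin and the bowl were not measured again, but nothing went near them. One batch of moves was refused before anything moved because the rows lacked a spin value, and I resent it. No check failed or disagreed.

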